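Index the bench reader and hold its reference plug in the sprung bayonet port

TASK

Swing the reader's sprung index lever all the way to its stop and let it spring back. Then take the plug with the single straight bar grip from the rack, put its foot through the slot of the reader's port, push it fully home against the spring, twist it a quarter turn clockwise (seen from above) to the stop, and finish while still holding it pressed home and turned there: the port throws it back if let go. Leave the other two plugs in the rack and do not knock the bottle, jar or beaker about.

Things in the scene. Friction and masses are not known exactly. Their poses are not given: they have to be found in the camera images.
- reader: White bench instrument, 170 x 300 x 73 mm, fixed to the bench; origin under its centre. x points from its front (the robot's side) to its back, y along its long side to the robot's left, z up. The port is on the left part of its top, the index lever on the right part.
- port (a point): Centre of the port's top face: a 66 mm square aluminium boss, its top 22 mm above the reader's top, axes as the reader's. Opening: 24 mm square hole crossed by a slot 48 mm long (y) and 14 mm wide (x), plate 5 mm thick. 10 mm below the top face a sprung turntable waits, with a 13 mm wide, 4 mm deep channel in line with the slot, for the plug's foot.
- port_press (a joint): How far the plug's foot has pushed the turntable down, m: 0 untouched; 0.007 when the plug's collar lies on the port's top face, fully home (own limit 0.009). Spring: 4 N at first, about 7 N at 0.007. Beyond 0.003 the foot is clear under the plate and can turn.
- port_turn (a joint): How far the turntable has been turned clockwise seen from above, rad: 0 to 1.57 (stop). Its spring turns it back (0.03 N m at 0, 0.17 N m at the stop). The foot has up to 0.15 rad of play in the channel, so the plug must turn a little more than the turntable: 1.7 rad surely reaches the stop.
- lever_tip (a point): Middle of the upright black finger post (14 mm across, 42 mm tall; this point is 18 mm below its top and 32 mm above the reader's top) at the end of the steel index lever on the right part of the reader's top. Push the post sideways.
- lever_pivot (a point): The lever's vertical hinge axis on the reader's top; the post stands 75 mm from it. The lever itself is a 6 mm thick bar whose upper side is 14 mm above the reader's top.
- lever (a joint): Lever angle, rad: 0 at rest, 1.05 at its stop; grows counterclockwise seen from above (the post moves to the robot's right, in the reader's -y direction, passing nearest the reader's front midway). Spring: 0.06 N m at rest, 0.19 N m at the stop; springs back when let go.
- bar_plug_grip (a point): The plug to use, in any one of the rack's three places: black head is one straight upright bar, 12 mm thick (x), 42 mm long (y), 34 mm tall. Point on the plug's axis in the bar, 14 mm below its top, 20 mm above the collar's top, 43 mm above the foot's underside; z up. A half turn gives the same shape. About 110 g.
- bar_plug_foot (a point): Centre of the underside of the same plug's foot. The steel foot is 44 mm long (y, parallel to the bar), 10 mm wide (x), 8 mm tall; above it a neck 20 mm across, then a round aluminium collar 56 mm across whose underside is 17 mm and top 23 mm above this point.
- knob_plug_grip (a point): Same body, foot and collar as the bar plug, but its black head is a round knob 36 mm across, 34 mm tall. Stays in its place in the rack. Point on its axis, 43 mm above its foot.
- cross_plug_grip (a point): Same body, foot and collar as the bar plug, but its black head is a cross of two bars, each 42 mm long and 12 mm thick, 34 mm tall. Stays in its place in the rack. Point on its axis, 43 mm above its foot.
- plug_rack: Grey fixed block 90 x 220 x 22 mm, origin under its centre, long side along y, with three slots (48 x 14 mm, 7 mm deep, 70 mm apart along y), in each of which one plug stands loosely on its foot.
- bottle: Bystander: clear bottle, 64 mm across, 150 mm tall, blue cap, origin under its centre.
- jar: Bystander: small amber jar, 36 mm across, 50 mm tall, origin under its centre.
- beaker: Bystander: open glass beaker, 60 mm across, 80 mm tall, origin under its centre.
There are look-alikes about, which are no part of the job. What is shaped like the part that bears bar_plug_grip but blue or red is not meant.

How it is judged:
By the outcome, as a careful person would: the job done as asked, in the order asked, and still so for the second after the job is handed in, while the arm keeps its last pose, push and grip.
It also fails if it takes over 58 s, if anything falls off the work surface, if the arm or the gripper's body presses on something with over 40 N, if the wrist force passes 120 N, or if a joint passes its speed limit or range.

ROBOT

A 6-joint arm with a two-finger parallel gripper is mounted at the origin on the work surface. World frame = base frame: x ahead of the robot, y to its left, z up, the work surface at z = 0. Lengths are in m, angles in degrees, forces in N, time in s.
With the tool pointing down it reaches from about 0.4 to 0.825 m from the base axis. Payload 7 kg.
Tool frame: the origin (TCP) lies midway between the tips of the shut fingers; the grasp point (between the pads) lies 19 mm behind it; z points along the fingers, y is the line along which they close (so a half turn about z gives the same grasp; the last joint's range is limited). The gripper opens to 88 mm and grips with 3 to 60 N. Pads are 19 mm wide; open, the fingers measure 130 mm over their backs; the gripper's body (78 mm by 193 mm) begins 47 mm behind the grasp point.
Start: joints at [-56.201, 20.546, 0.682, 0, -70.136, -16.507], TCP at [0.201, -0.644, 0.227] pointing down, gripper open.
Joint ranges: [-176.03, 176.03], [-82.01, 121.73], [-58.28, 71.71], [-173.87, 95.51], [-174.79, -0.11], [-173.66, 173.66]. Speed limits (degrees/s): [136.94, 136.94, 172.46, 180, 180, 180].

INTERFACE

Orientations are given as a 3x3 rotation matrix whose columns are the frame's x, y, z axes.
In Python, from rig import robot gives the robot as it stands. Calls block until the motion is done:
- robot.goto(position, orientation): joint-space move of the TCP to a pose.
- robot.servo_line(position, ori=None, speed=0.15): straight line of the TCP; ori=None keeps the orientation; speed is the mean speed in m/s.
- robot.movej(angles): joint-space move.
- robot.move_gripper(opening): opening from 0.0 (shut) to 1.0 (fully open); the grip force is fixed at half the most; returns when the fingers have stopped.
- robot.dwell(seconds).
- robot.ik(position, orientation): joint angles nearest the present ones, or None.
- robot.grab_frame(name): name is "side" or "top"; returns (picture, depth): 420x560x3 uint8, red, green, blue; 420x560 float32, m along the optical axis (not along the pixel's ray), 0 where there is no reading.
- robot.camera_info(name): a dict with "vfov" (degrees; the focal length in pixels is half the picture's height over the tangent of half this angle, whatever the lens; pixels are square), "cx", "cy" (the principal point, pixels), "k1" (the pictures are not rectified: a ray, as slopes to the right and down, at radius r is drawn at 1 + k1 r^2 times it, then the intrinsics apply), "view" (4x4, takes a point from world to camera coordinates). Camera axes: x right, y down, z forward; pixel columns grow to the right and rows downward; lengths in m; the calibration is good to about 2 mm. A picture is of the moment at which its call begins. camera_info takes no time and is no camera call.
A pose or a line that the arm cannot do raises robot.Unreachable and nothing moves.
- robot.job_done(): hands the job in; it is judged then, once.
Readings, each from a call of its own:
- robot.read_t(): time.
- robot.read_qpos(): joint angles.
- robot.read_qvel(): joint speeds.
- robot.read_effort(): joint torques, N m.
- robot.read_position(): TCP position.
- robot.read_tcp_rot(): TCP orientation.
- robot.read_force(): force on the tool from outside, world axes, zero at the start.
- robot.read_ft_torque(): the same for the moment, N m.
- robot.read_grip_width(): opening from 0.0 (shut) to 1.0 (fully open).
- robot.read_finger_force(): force on a finger pad.
Only numpy, scipy, OpenCV 4.12 (cv2) and the standard library are available. Lean on these libraries where they do the work, as an engineer would, in place of code of your own. Each camera call takes 0.05 s, during which the arm holds its last target. There are 200 camera calls.

## Working session

There is one attempt and no reset: what is moved stays moved. The work goes in short steps, each a Python script; the robot and the scene stay as the last script left them, time stands still between calls to the robot, and variables do not carry over. Pictures are saved under pics/ and viewed, at most 10 in all, crops included, and the job is handed in when it is done.

```bash
mkdir -p pics; ls
cat > h.py <<'E'
import numpy as np, cv2
from rig import robot
def K(n):
    c=robot.camera_info(n); f=210/np.tan(np.radians(c['vfov'])/2); return c,f
def ray(n,u,v):
    c,f=K(n); d=np.array([u-c['cx'],v-c['cy']],float)/f
    s=d.copy()
    for _ in range(20): s=d/(1+c['k1']*(s@s))
    V=np.array(c['view']); R,t=V[:3,:3],V[:3,3]
    return -R.T@t, R.T@np.array([s[0],s[1],1])
def onz(n,u,v,z):
    o,d=ray(n,u,v); return o+d*(z-o[2])/d[2]
def ondepth(n,u,v,D):
    o,d=ray(n,u,v); return o+d*D
def proj(n,p):
    c,f=K(n); q=np.array(c['view'])@np.r_[p,1]; s=q[:2]/q[2]; s=s*(1+c['k1']*(s@s)); return s*f+[c['cx'],c['cy']]
def cloud(n,D):
    c,f=K(n); H,W=D.shape; u,v=np.meshgrid(np.arange(W),np.arange(H))
    pts=np.stack([u.ravel(),v.ravel()],1).astype(np.float64)[:,None]
    Km=np.array([[f,0,c['cx']],[0,f,c['cy']],[0,0,1]])
    s=cv2.undistortPoints(pts,Km,np.array([c['k1'],0,0,0.]))[:,0]
    V=np.array(c['view']); P=np.c_[s,np.ones(len(s))]*D.ravel()[:,None]
    return ((P-V[:3,3])@V[:3,:3]).reshape(H,W,3)
E
python3 - <<'E'
from h import *
for n in ('top','side'):
    im,D=robot.grab_frame(n); cv2.imwrite(f'pics/{n}0.png',im[:,:,::-1]); np.savez(f'{n}0.npz',im=im,D=D)
    print(n,robot.camera_info(n))
print(robot.read_t(),robot.read_tcp_rot())
E
```

```text
pics
top {'vfov': 47.76359077640449, 'cx': 279.73622280396495, 'cy': 203.79588213915858, 'k1': -0.14270248904978466, 'view': array([[ 0.01300787, -0.9998231 ,  0.01358556,  0.03427151],
       [-0.99591748, -0.01416841, -0.08914943,  0.58903027],
       [ 0.08932615, -0.01237045, -0.99592561,  1.44376436],
       [ 0.        ,  0.        ,  0.        ,  1.        ]])}
side {'vfov': 56.193608379636636, 'cx': 282.6373057085217, 'cy': 209.8739826411189, 'k1': 0.024596466922023164, 'view': array([[ 0.9909652 , -0.1339021 ,  0.00762855, -0.57488666],
       [-0.07857028, -0.6256883 , -0.77610622,  0.16422884],
       [ 0.10869535,  0.76849488, -0.63055606,  0.86851338],
       [ 0.        ,  0.        ,  0.        ,  1.        ]])}
0.1 [[-9.54828140e-01 -2.97158066e-01 -5.54532712e-04]
 [-2.97158556e-01  9.54827192e-01  1.35103656e-03]
 [ 1.28011502e-04  1.45479186e-03 -9.99998934e-01]]
```

View pics/top0.png

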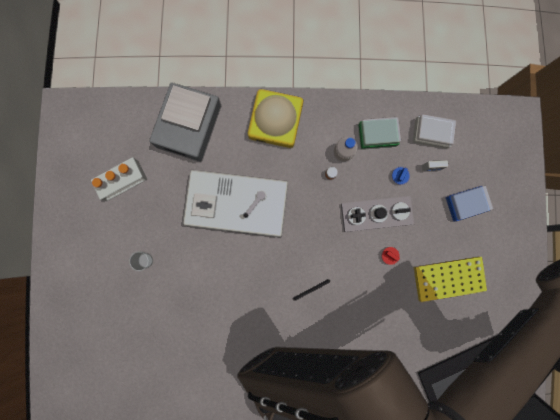

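View pics/side0.png

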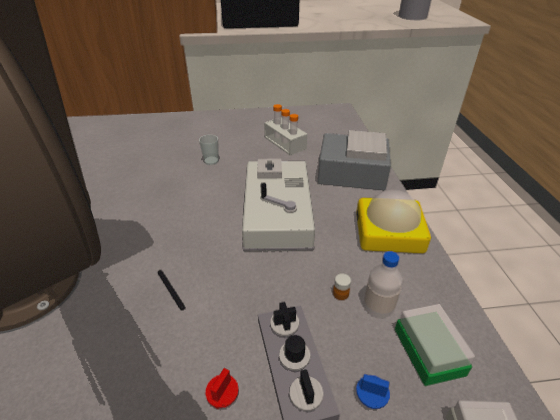

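Top view: reader centred at about (235,203) with the port at (204,206), lever pivot at (261,196) and post at (246,215). The rack holds cross (357,215), knob (380,213) and bar plug (402,211). In the side view the bar plug is at (307,387), and the red and blue look-alikes are outside the rack.

Run:
```python
from h import *
def rect(P,name):
    r=cv2.minAreaRect((P[:,:2]*1000).astype(np.float32)); print(name,len(P),np.round(r[0],1),np.round(r[1],1),round(r[2],1),'medz',round(np.median(P[:,2])*1000,1),'mean',np.round(P.mean(0)*1000,1))
for n in ('top','side'):
    z=np.load(f'{n}0.npz'); im,D=z['im'],z['D']; C=cloud(n,D); 
    g=im.astype(int); val=g.max(2); ok=D>0
    def near(u,v,r,zr):
        p=C[...,:2]-np.array([u,v]); return ok&(np.hypot(p[...,0],p[...,1])<r)&(C[...,2]>zr[0])&(C[...,2]<zr[1])
    def biggest(m):
        k,l,s,c=cv2.connectedComponentsWithStats(m.astype(np.uint8)); return l==1+np.argmax(s[1:,4])
    cen=onz('top',235,203,.073); port=onz('top',204,206,.095); piv=onz('top',261,196,.08); post=onz('top',246,215,.115)
    print(n,cen,port,piv,post)
    rect(C[biggest(near(*cen[:2],.2,(.062,.082)))],'reader')
    rect(C[biggest(near(*port[:2],.06,(.089,.102)))],'port')
    rect(C[biggest(near(*post[:2],.04,(.10,.13)))],'post')
    rect(C[biggest(near(*piv[:2],.03,(.080,.098)))],'pivot')
    bar=onz('top',402,211,.06)
    rect(C[biggest(near(*onz('top',378,214,.022)[:2],.15,(.014,.029)))],'rack')
    rect(C[biggest(near(*bar[:2],.045,(.032,.045))&(val>120))],'collar')
    rect(C[biggest(near(*bar[:2],.045,(.05,.085))&(val<100))],'bar')
    for k,(u,v,zz) in dict(bottle=(346,150,.1),jar=(331,173,.05),red=(390,256,.03),blue=(401,176,.03)).items(): print(k,onz('top',u,v,zz).round(3))
z=np.load('top0.npz')['im'][:,:,::-1]
a=cv2.resize(z[165:245,175:295],None,fx=6,fy=6,interpolation=cv2.INTER_CUBIC)[:, :600]
b=cv2.resize(z[190:240,330:430],None,fx=6,fy=6,interpolation=cv2.INTER_CUBIC)
a=cv2.resize(z[165:240,180:295],(600,391),interpolation=cv2.INTER_CUBIC)
cv2.imwrite('pics/crop0.png',np.vstack([a,cv2.resize(b,(400,200))[:, :400].repeat(1,0) if 0 else cv2.copyMakeBorder(cv2.resize(b,(400,200)),0,0,0,200,0)]))
```

```text
top [0.58478806 0.17711228 0.073     ] [0.57260054 0.26695217 0.095     ] [0.60626426 0.09925321 0.08      ] [0.54647432 0.14094053 0.115     ]
reader 4877 [586.7 177.4] [298.9 172.2] 84.0 medz 72.2 mean [587.1 168.5  72.1]
port 392 [577.  268.8] [64.8 66.7] 83.9 medz 93.9 mean [576.7 268.5  94. ]
post 20 [548.1 144.2] [13.2 10.2] 45.9 medz 121.0 mean [548.2 143.7 120.7]
pivot 96 [604.  105.9] [27.3 45.2] 35.8 medz 87.3 mean [604.  103.   87.1]
rack 1225 [ 563.9 -264.9] [ 91.1 222.9] 6.7 medz 21.2 mean [ 562.6 -261.3   21.3]
collar 84 [ 555.1 -336.5] [20.3 52.4] 6.5 medz 37.3 mean [ 556.4 -336.3   37.4]
bar 55 [ 570.8 -333.6] [10.  42.5] 6.7 medz 70.0 mean [ 570.5 -332.4   68.9]
bottle [ 0.746 -0.153  0.1  ]
jar [ 0.684 -0.114  0.05 ]
red [ 0.431 -0.302  0.03 ]
blue [ 0.681 -0.338  0.03 ]
side [0.58478806 0.17711228 0.073     ] [0.57260054 0.26695217 0.095     ] [0.60626426 0.09925321 0.08      ] [0.54647432 0.14094053 0.115     ]
reader 4114 [587.8 174.7] [298.  171.3] 84.0 medz 73.8 mean [586.3 140.1  73.6]
port 319 [578.2 268. ] [70.4 66.1] 84.8 medz 95.5 mean [577.9 262.9  95.1]
post 53 [549.7 141.2] [15.5 10.4] 84.1 medz 116.9 mean [549.6 139.7 114.8]
pivot 134 [603.8 105.3] [26.8 45.6] 38.6 medz 88.3 mean [604.3 100.1  87.5]
rack 3227 [ 565.3 -265.4] [ 91.3 221.4] 6.8 medz 22.1 mean [ 564.8 -284.7   22. ]
collar 595 [ 573.5 -334.9] [55.4 53. ] 81.3 medz 38.6 mean [ 571.8 -338.4   38.5]
bar 288 [ 572.5 -334.9] [12.3 42.2] 5.5 medz 71.5 mean [ 572.  -338.3   68.3]
bottle [ 0.746 -0.153  0.1  ]
jar [ 0.684 -0.114  0.05 ]
red [ 0.431 -0.302  0.03 ]
blue [ 0.681 -0.338  0.03 ]
```

View pics/crop0.png

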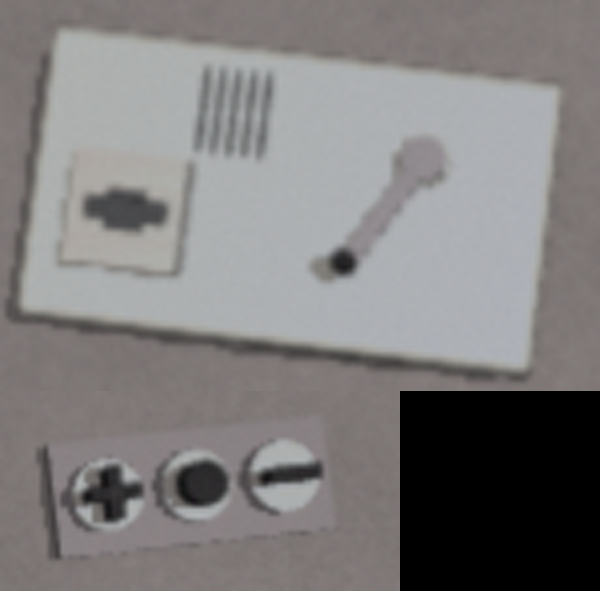

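The crop shows the slot along the reader's y, the lever at rest and the bar plug at the right end of the rack, with sizes and heights matching the given ones. From here: reader yaw about -6°, port (0.5776, 0.2684), rack yaw 6.6°, bar at (0.572, -0.335). First the lever.

```bash
cat >> h.py <<'E'
def down(xdir):  # tool z down, tool x along given angle (deg)
    a=np.radians(xdir); x=np.array([np.cos(a),np.sin(a),0]); z=np.array([0,0,-1.]); return np.c_[x,np.cross(z,x),z]
PIV=np.array([.6085,.0985]); PORT=np.array([.5776,.2684]); BAR=np.array([.5722,-.3347])
E
python3 - <<'E'
from h import *
for s in (90,-90):   # feasibility: lever
    print('lever',s,[np.round(robot.ik([*(PIV+.075*np.array([np.cos(np.radians(f)),np.sin(np.radians(f))])),.1],down(f+s)),0).tolist() for f in (144,204)])
    for zz in (.042,.2): print('bar',robot.ik([*BAR,zz],down(6.5+s)))
    print('port',[None if (q:=robot.ik([*PORT,.1],down(-6+s-d))) is None else np.round(q).tolist() for d in (0,50,103)])
E
```

```text
lever 90 [[34.0, 17.0, -23.0, 0.0, -50.0, -70.0], [28.0, 15.0, -25.0, 0.0, -49.0, -4.0]]
bar [ -13.50675187   28.53707441  -12.97594041    0.          -48.48698517
 -159.99324813]
bar [ -13.50675187   20.36465236   -3.12147291    0.          -66.51387473
 -159.99324813]
port [[42.0, 23.0, -13.0, 0.0, -54.0, 132.0], [42.0, 23.0, -13.0, 0.0, -54.0, 82.0], [42.0, 23.0, -13.0, 0.0, -54.0, 29.0]]AttributeError: 'NoneType' object has no attribute 'rint'

The above exception was the direct cause of the following exception:

Traceback (most recent call last):
TypeError: loop of ufunc does not support argument 0 of type NoneType which has no callable rint method
```

Run:
```python
from h import *
u=lambda f:np.array([np.cos(np.radians(f)),np.sin(np.radians(f))])
def pt(f,gap=0): return PIV+.075*u(f)-(.0165+gap)*u(f+90)
Z=.099
robot.move_gripper(0)
robot.goto([*pt(144,.014),.2],down(144+90)); print(robot.read_t(),robot.read_force())
robot.servo_line([*pt(144,.014),Z],speed=.2)
F0=np.array(robot.read_force())
f=138
while f<216:
    f+=6 if f<192 else 2
    robot.servo_line([*pt(f),Z],down(f+90),speed=.12)
    F=np.array(robot.read_force())-F0; ft=-F[:2]@u(f+90)
    print(f,round(robot.read_t(),2),F.round(1),round(ft,1))
    if ft>9: break
im,D=robot.grab_frame('side'); im2,_=robot.grab_frame('top')
cv2.imwrite('pics/lev.png',np.vstack([im[90:290,150:430],im2[100:300,100:380]])[:,:,::-1])
```

```text
4.6417 [0.28906345 1.1788004  1.40418425]
144 5.57 [ 0.4  1.8 -1.6] 1.7
150 5.83 [ 0.9  1.5 -0.1] 1.7
156 6.08 [0.1 2.7 0.1] 2.5
162 6.34 [ 1.2  2.2 -0.1] 2.5
168 6.6 [ 1.2  1.4 -0.7] 1.6
174 6.86 [ 2.4  2.3 -1.9] 2.6
180 7.12 [ 1.5  2.6 -1.3] 2.6
186 7.38 [ 2.8  3.  -1.8] 2.7
192 7.63 [ 2.6  3.4 -1.4] 2.8
194 7.88 [ 2.3  3.3 -1.4] 2.6
196 8.13 [ 2.3  3.8 -2.2] 3.0
198 8.38 [ 4.3  4.  -1.7] 2.5
200 8.63 [ 4.4  4.1 -2.3] 2.3
202 8.88 [ 3.4  4.9 -2.7] 3.3
204 9.13 [ 2.7  5.6 -1.7] 4.1
206 9.38 [-1.2 13.9  0.1] 13.0
```

View pics/lev.png

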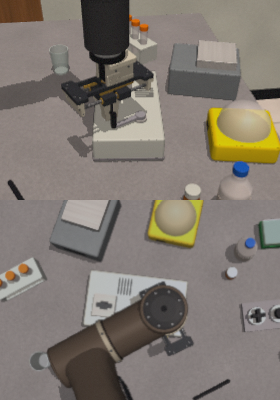

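The lever reached its stop (13 N at 206°, right where the geometry puts it). Now I release it upwards, check it has sprung back, and fetch the bar plug.

Run:
```python
from h import *
p=robot.read_position()
robot.servo_line([p[0],p[1],.2],speed=.3)
robot.move_gripper(.5)
R=down(6.5-90)
robot.goto([*BAR,.14],R); print(robot.read_t(),np.round(robot.read_qpos(),1))
im,D=robot.grab_frame('side'); C=cloud('side',D)
m=(D>0)&(np.hypot(C[...,0]-.549,C[...,1]-.141)<.04)&(C[...,2]>.1)&(C[...,2]<.13); print('post',m.sum(),C[m].mean(0).round(3))
F0=np.array(robot.read_force())
robot.servo_line([*BAR,.043],speed=.12); print((np.array(robot.read_force())-F0).round(1),robot.read_position())
im3,_=robot.grab_frame('side')
robot.move_gripper(0); print(robot.read_grip_width()*88,robot.read_finger_force())
robot.servo_line([*BAR,.13],speed=.12); print(robot.read_t(),(np.array(robot.read_force())-F0).round(1),robot.read_grip_width()*88)
im2,D2=robot.grab_frame('side'); np.savez('held.npz',im=im2,D=D2)
cv2.imwrite('pics/held.png',np.hstack([im3[230:,200:420],im2[230:,200:420]])[:,:,::-1].repeat(1,0))
```

```text
12.4167 [-13.4  22.9  -7.4  -0.  -59.6  20. ]
post 53 [0.55  0.14  0.115]
[ 0.2 -0.  -0.3] [ 0.5727954  -0.33489323  0.04379566]
11.828085986690393 29.996214509010315
14.975 [ 0.5  0.6 -2.6] 12.207841741693885
```

View pics/held.png

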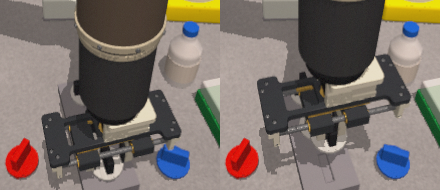

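The lever is back at rest and the plug is held, 12 mm between the pads. Next I carry it to the port and check the collar offset on the way.

```bash
cat > ins.py <<'E'
from h import *
R=down(-6-90)
z=np.load('held.npz'); C=cloud('side',z['D']); val=z['im'].max(2)
m=(z['D']>0)&(np.hypot(C[...,0]-.572,C[...,1]+.335)<.04)&(C[...,2]>.117)&(C[...,2]<.129)&(val>110)
r=cv2.minAreaRect((C[m][:,:2]*1000).astype(np.float32)); print('collar',m.sum(),r,np.median(C[m][:,2]))
robot.servo_line([*BAR,.2],speed=.3)
robot.goto([*PORT,.2],R); print(robot.read_t(),np.round(robot.read_qpos(),1))
robot.servo_line([*PORT,.135],speed=.12)
robot.dwell(.2); F0=np.array(robot.read_force()); np.save('F0.npy',F0)
im,D=robot.grab_frame('side'); np.savez('pre.npz',im=im,D=D); C=cloud('side',D)
m=(D>0)&(np.hypot(C[...,0]-PORT[0],C[...,1]-PORT[1])<.045)&(C[...,2]>.121)&(C[...,2]<.136)&(im.max(2)>110)
print('collar at port',m.sum(),cv2.minAreaRect((C[m][:,:2]*1000).astype(np.float32)),np.median(C[m][:,2]))
for zz in (.127,.124,.122,.120,.118,.116):
    robot.servo_line([*PORT,zz],speed=.05); F=np.array(robot.read_force())-F0
    print(zz,np.round(robot.read_position(),4),F.round(1))
    if F[2]>5: break
print(robot.read_t())
im,D=robot.grab_frame('side'); cv2.imwrite('pics/ins.png',cv2.resize(im[100:250,180:380],None,fx=3,fy=3)[:,:,::-1])
E
python3 ins.py
```

```text
collar 360 ((573.283935546875, -348.0209655761719), (54.57263946533203, 28.174732208251953), 2.3869550228118896) 0.12416803287832352
17.5667 [ 42.4  18.   -6.6   0.  -65.4 -48.4]
collar at port 87 ((577.6920166015625, 260.65203857421875), (41.73224639892578, 53.58170700073242), 83.40129852294922) 0.13141018480649622
0.127 [0.5772 0.2681 0.1264] [0.9 0.6 0.1]
0.124 [0.5775 0.2683 0.1237] [ 1.8  0.3 -0. ]
0.122 [0.5775 0.2684 0.1219] [ 1.6  0.7 -1.1]
0.12 [0.5775 0.2683 0.1198] [0.4 1.1 0.6]
0.118 [0.5775 0.2683 0.1178] [0.9 0.  0.2]
0.116 [0.5775 0.2683 0.1158] [ 0.7 -0.   0.1]
20.0667
```

View pics/ins.png

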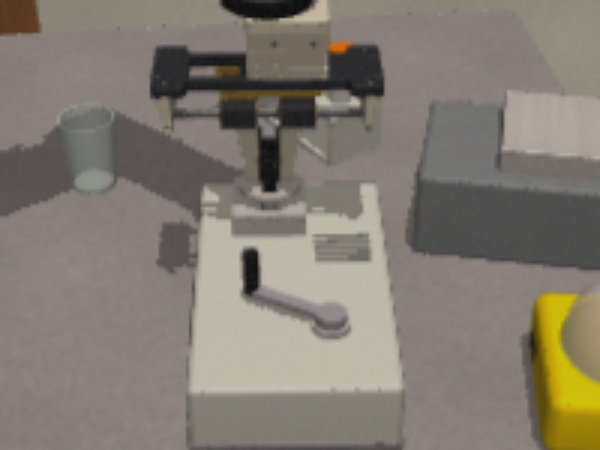

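The foot entered the slot without contact (Fz≈0 with the foot about 8 mm below the top face), and the lever is at rest. Now press home and twist.

```bash
cat > tw.py <<'E'
from h import *
F0=np.load('F0.npy'); zz=.116
f=lambda:(np.array(robot.read_force())-F0)
while zz>.1025:
    zz-=.001; robot.servo_line([*PORT,zz],speed=.03); F=f()
    print(round(zz,4),np.round(robot.read_position(),4)[2],F.round(1))
    if F[2]>14: break
print(robot.read_t(),robot.read_grip_width()*88)
if F[2]<=14 : raise SystemExit('no home stop')
for a in (15,30,45,60,75,85,92,98):
    robot.servo_line([*PORT,zz],down(-96-a),speed=.05); F=f()
    print(a,F.round(1),np.round(robot.read_ft_torque(),2),np.round(robot.read_position(),4),round(robot.read_t(),2))
    if not 5<F[2]<40: print('force off'); break
im,D=robot.grab_frame('side'); cv2.imwrite('pics/tw.png',cv2.resize(im[100:250,180:380],None,fx=3,fy=3)[:,:,::-1])
E
python3 tw.py
```

```text
0.115 0.1149 [1.1 0.4 0.3]
0.114 0.1139 [0.9 0.2 0.1]
0.113 0.1131 [0.9 0.6 0.8]
0.112 0.1123 [0.1 0.8 3.1]
0.111 0.1112 [0.7 0.7 3.4]
0.11 0.1101 [1.6 0.3 3.6]
0.109 0.1091 [1.  0.3 5.2]
0.108 0.1081 [0.7 0.1 5.6]
0.107 0.1071 [-0.1  0.5  5.3]
0.106 0.1062 [ 0.5 -0.2  6.7]
0.105 0.1061 [-2.7 -0.6 11.9]
0.104 0.106 [-5.8 -0.9 19.7]
23.1167 11.826598402140418
15 [-3.7 -2.  18. ] [-0.66  1.69 -0.04] [0.578  0.2684 0.106 ] 23.52
30 [-4.8 -1.5 18.1] [-0.62  1.85 -0.  ] [0.578  0.2684 0.1061] 23.93
45 [-4.6  0.2 17.1] [-0.08  2.03 -0.01] [0.5779 0.2688 0.1061] 24.34
60 [-4.8  1.  16.7] [ 0.34  1.94 -0.01] [0.578  0.2692 0.106 ] 24.75
75 [-3.8  1.  17.4] [-0.03  1.71  0.09] [0.5781 0.269  0.106 ] 25.16
85 [-4.   0.  18.2] [-0.17  1.72  0.09] [0.5781 0.2688 0.1061] 25.48
92 [-3.8  0.1 17.2] [-0.4   1.62  0.02] [0.5781 0.2687 0.106 ] 25.76
98 [-4.  -1.1 16.6] [-0.45  1.72  0.21] [0.5781 0.2687 0.1061] 26.02
```

View pics/tw.png

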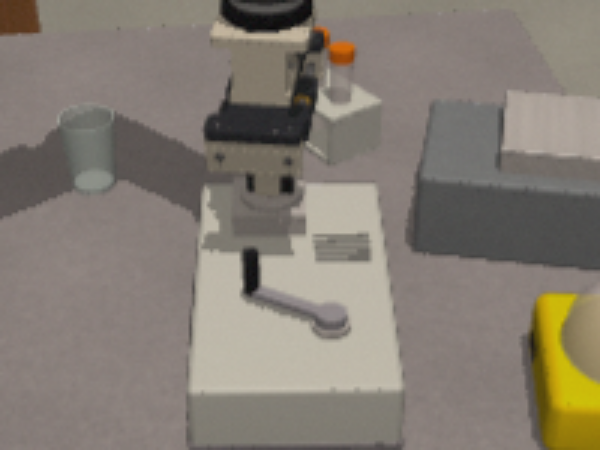

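Run:
```python
from h import *
F0=np.load('F0.npy')
T=lambda:np.mean([(robot.dwell(.05),robot.read_ft_torque()[2])[1] for _ in range(6)])
print('T98',T(),robot.read_grip_width()*88)
for a in (101,104,107):
    robot.servo_line([*PORT,.104],down(-96-a),speed=.05); t=T()
    R=robot.read_tcp_rot(); print(a,np.degrees(np.arctan2(R[1][0],R[0][0])),(np.array(robot.read_force())-F0).round(1),round(t,3),robot.read_grip_width()*88,robot.read_finger_force(),robot.read_qpos()[5])
    if t>.33: break
print(robot.read_t(),robot.read_position())
```

```text
T98 0.21769604810854973 11.781220264073307
101 163.1148193854426 [-3.5 -0.7 18.1] 0.65 12.062779418736644 30.6060853600502 -149.39787495573208
26.9167 [0.5780858  0.26866958 0.10601842]
```

Run:
```python
from h import *
robot.dwell(.5); print(robot.read_ft_torque()[2],robot.read_position()[2],robot.read_force(),robot.read_grip_width()*88)
print(robot.job_done())
```

```text
0.6203672601462215 0.10601723710343285 [-4.41322086 -0.73652239 16.42510752] 12.047181979474253
the job is handed in; nothing more can be done
None
```

I handed the job in at about 27.5 s: the lever was swung to its stop and sprang back, and the bar plug is still held pressed home (about 16 N) and turned about 101° clockwise against the stop. I didn't take a final picture of the other plugs, bottle, jar or beaker, though no unexpected contact showed in the force readings I took.

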